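# Park the guide rod, align the quarter-turn fastener, hold the cover home

## Task

Close up the service port on the test bench: pull the guide rod out of the cover plate and stand it upright in the holder cup, then turn the quarter-turn fastener clockwise (seen from above) until the slot along its wing lines up with the two marks on the cover. Only after that, press the sprung cover plate down fully home against its frame and finish while still holding it pressed there; do not let go at the end. Leave the copper-based clamp block, the jar and the tissue box where they are.

Things in the scene. Friction and masses are not known exactly. Their poses are not given: they have to be found in the camera images.
- frame: Fixed service-port housing, grey block 200 (x) x 260 (y) x 45 mm high with a raised aluminium rim (12 mm wide, top 51 mm above the bench) round the cover plate. Origin: centre of its underside, on the bench; x and y along its sides, z up. In its frame the rod's hole is at x 0, y +70 mm, the fastener's axis at x 0, y -65 mm; the two marks on the cover lie on a line along its x axis through the fastener's axis, 29 to 51 mm from that axis.
- cover (a joint): Travel of the cover plate, m: 0 = risen (its top 59 mm above the bench, 8 mm above the rim), growing as it is pressed straight down, 0.008 = home on the frame (top 51 mm above the bench, flush with the rim), a hard stop. Springs push it up and it rises again when let go: it starts to move at about 8 N and needs about 14 N to be held home. Bare aluminium plate 170 x 230 x 6 mm, guided so that it stays level wherever it is pressed.
- press_spot (a point): A clear flat spot on the top face of the cover plate, near its middle, between rod hole and fastener (frame x 0, y +5 mm); it moves with the plate, and its height is that of the plate's top. Bare metal for at least 40 mm around it.
- fastener (a joint): Angle of the quarter-turn fastener on the cover, rad: 0 = its slot and wing lie along the frame's x axis, in line with the two marks; positive = counter-clockwise seen from above. Starts at 0.9 to 1.4; turning clockwise lowers it. Stops at -0.5 and 1.75; stays where it is left (friction about 0.04 N m).
- fastener_grip (a point): Point to grip the fastener, on its upright turning axis, 27 mm above the cover's top face. Steel disc 42 mm across and 4 mm high with an upright wing on it, 36 mm long, 10 mm thick, its top 34 mm above the cover; a dark slot runs along the wing's top. x axis: along the wing and slot; z up.
- rod: Steel guide rod, loose, 150 mm long; shaft 12 mm thick with a bevelled foot; its upper 42 mm is a knurled round grip 16 mm thick (108 to 150 mm from the foot). Origin: centre of the foot; z along the rod towards the grip. At the start it stands upright in the cover's 14.5 mm hole, its foot 15 mm above the bench, so 44 mm of it is inside; 60 to 140 g.
- cup: Round dark steel holder cup, loose, 0.4 kg: tube 34 mm outside, 26 mm inside, 70 mm high, on a foot 52 mm across. Its inner floor is 6 mm above the bench. Origin: centre of its underside; z up.
- block: Bystander: clamp block, copper-coloured base 60 x 45 x 30 mm with a steel bar across its top, 38 mm high overall. Origin: centre of its underside.
- jar: Bystander: closed white jar, 52 mm across, 60 mm high. Origin: centre of its underside.
- tissue_box: Bystander: cardboard tissue box 230 x 120 x 70 mm. Origin: centre of its underside.

How it is judged:
By the outcome, as a careful person would: the job done as asked, in the order asked, and still so for the second after the job is handed in, while the arm keeps its last pose, push and grip.
It also fails if it takes over 66 s, if anything falls off the work surface, if the arm or the gripper's body presses on something with over 40 N, if the wrist force passes 120 N, or if a joint passes its speed limit or range.

## Robot

A 6-joint arm with a two-finger parallel gripper is mounted at the origin on the work surface. World frame = base frame: x ahead of the robot, y to its left, z up, the work surface at z = 0. Lengths are in m, angles in rad, forces in N, time in s.
With the tool pointing down it reaches from about 0.375 to 0.925 m from the base axis. Payload 5.7 kg.
Tool frame: the origin (TCP) lies between the finger pads; the fingertips stand 11 mm ahead of it and the grasp point (between the pads) lies 8 mm behind it; z points along the fingers, y is the line along which they close (so a half turn about z gives the same grasp; the last joint's range is limited). The gripper opens to 85 mm and grips with 20 to 120 N. Pads are 22 mm wide; open, the fingers measure 114 mm over their backs; the gripper's body (76 mm by 85 mm) begins 54 mm behind the grasp point. The pads swing forward as they close: fully open they stand 13 mm farther back than shut.
Start: joints at [-1.39, 0.359, 1.51, -0, 1.272, -0.115], TCP at [0.175, -0.574, 0.242] pointing down, gripper open.
Joint ranges: [-2.97, 2.97], [-1.01, 2.36], [0.21, 2.38], [-0.96, 4.11], [0.2, 2.71], [-2.98, 2.98]. Speed limits (rad/s): [2.39, 2.39, 3.14, 3.14, 3.14, 3.14].

## Interface

Orientations are given as a 3x3 rotation matrix whose columns are the frame's x, y, z axes.
In Python, from station import get_state, read_camera, calibration, manip gives the robot as it stands. The module is installed in compiled form; this text tells all that it offers.
- The arm moves only by the shell command python3 -m pendant 'ROWS'. ROWS is JSON, one flat list of numbers, 5 for each row, row after row: the finger opening in mm, from 0 to 85.4, then the shift along the tool's x, y, z in mm, then the turn about the tool's z in degrees. A call has 1 to 20 rows; each row shifts and turns the commanded pose from where the row before left it, along the tool's axes as they then stand; what a row does not reach is not made up. A row lasts 1/12 s, in which the tool goes at most 41.7 mm and 7.16 degrees, less where a joint would pass 70% of its speed; a pose out of reach is approached as far as the arm can. A call is refused whole if a number of a shift passes 41.7 or a number of a turn 7.16, either way. A call with a gripper value outside its range is refused whole. The fingers move at their own pace and stop on an object; the grip force is fixed at half the most. Time passes only in rows, so rows that do not move let the fingers close. It gives the time, the measured TCP pose, the force, the opening and the grip force at its end, in the units of the state.
- get_state(): the state, without advancing time (a new reading comes with each control period).
- read_camera(name): name is "side" or "top"; returns the picture (480x640x3 uint8, blue, green, red); there is no depth.
- calibration(name): a dict with "fovy" (degrees; the focal length in pixels is half the picture's height over the tangent of half this angle, whatever the lens; pixels are square), "cx", "cy" (the principal point, pixels), "origin" and "orientation" of the camera in the world. Camera axes: x right, y down, z forward; pixel columns grow to the right and rows downward; lengths in m; the calibration is good to about 2 mm. A picture is of the moment at which its call begins. calibration takes no time and is no camera call.
- manip.sign_off(): hands the job in; it is judged then, once.
The state is a dict: "time": time; "joint_positions": joint angles; "joint_velocities": joint speeds; "tau": joint torques, N m; "tcp_pos": TCP position; "eef_rot": TCP orientation; "force": force on the tool from outside, world axes, zero at the start; "ft_torque": the same for the moment, N m; "grip_width": opening from 0.0 (shut) to 1.0 (fully open); "finger_force": force on a finger pad.
Only numpy, scipy, OpenCV 4.12 (cv2) and the standard library are available. Lean on these libraries where they do the work, as an engineer would, in place of code of your own. Each camera call takes 0.05 s, during which the arm holds its last target. There are 200 camera calls.

## Working session

There is one attempt and no reset: what is moved stays moved. The work goes in short steps, Python scripts to look and compute and a shell command to move; the robot and the scene stay as the last step left them, time stands still between calls to the robot, and variables do not carry over. Pictures are saved under pics/ and viewed, at most 10 in all, crops included, and the job is handed in when it is done.

```bash
mkdir -p pics; cat > h.py <<'E'
import numpy as np, cv2
from station import get_state, read_camera, calibration, manip
def K(n):
    c=calibration(n); f=240/np.tan(np.radians(c["fovy"])/2)
    return c,f
def ray(n,u,v):
    c,f=K(n); R=np.array(c["orientation"]); d=R@np.array([(u-c["cx"])/f,(v-c["cy"])/f,1.]); return np.array(c["origin"]),d/np.linalg.norm(d)
def plane(n,u,v,z):
    o,d=ray(n,u,v); return o+d*(z-o[2])/d[2]
def proj(n,p):
    c,f=K(n); q=np.array(c["orientation"]).T@(np.array(p)-c["origin"]); return np.array([c["cx"]+f*q[0]/q[2],c["cy"]+f*q[1]/q[2]])
def two(a,b):
    o1,d1=ray("top",*a);o2,d2=ray("side",*b)
    s=np.linalg.lstsq(np.c_[d1,-d2],o2-o1,rcond=None)[0]
    p,q=o1+d1*s[0],o2+d2*s[1]; return (p+q)/2,np.linalg.norm(p-q)
E
python3 - <<'E'
from h import *
np.set_printoptions(precision=4,suppress=True)
for n in("top","side"):
    cv2.imwrite(f"pics/{n}0.png",read_camera(n)); print(n,calibration(n))
s=get_state(); print(s["time"],s["tcp_pos"],s["eef_rot"],s["force"],s["grip_width"])
E
```

```text
top {'fovy': 50.34387503087428, 'cx': 312.1378385571847, 'cy': 241.84958076303184, 'origin': array([0.34  , 0.0725, 1.2443]), 'orientation': array([[-0.0098, -0.9838,  0.1788],
       [-0.9998,  0.0123,  0.0129],
       [-0.0149, -0.1786, -0.9838]])}
side {'fovy': 54.28676780836961, 'cx': 323.5388668488303, 'cy': 242.32613590180554, 'origin': array([0.1511, 0.5241, 0.7279]), 'orientation': array([[-0.7714, -0.4758,  0.4227],
       [-0.6363,  0.5895, -0.4976],
       [-0.0124, -0.6528, -0.7575]])}
0.1 [ 0.1748 -0.5734  0.2415] [[ 0.9566  0.2915 -0.0003]
 [ 0.2915 -0.9566  0.0016]
 [ 0.0002 -0.0016 -1.    ]] [0.622  0.1913 0.5446] 0.9967348649369103
```

View pics/top0.png

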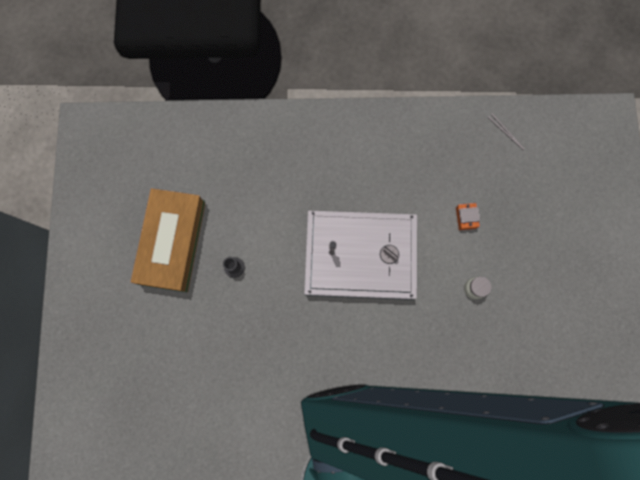

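View pics/side0.png

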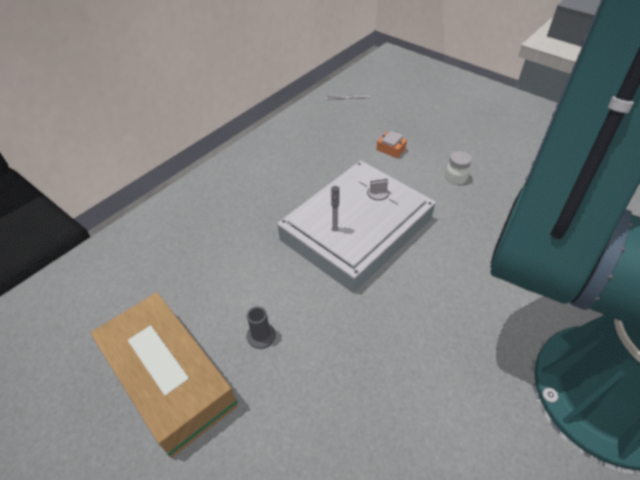

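The top view shows the frame with corners at about (308,211), (417,214), (415,299) and (305,296). The rod grip is at (332,246), the fastener at (390,254) and the cup at (233,266). In the side view the rod runs from its top at (335,188) to (335,230), the fastener is at (378,187) and the cup rim is at (257,315). I'll zoom in on these.

```bash
python3 - <<'E'
import cv2,numpy as np
t=cv2.imread("pics/top0.png");s=cv2.imread("pics/side0.png")
a=cv2.resize(t[200:310,215:425],(800,419),interpolation=cv2.INTER_CUBIC)
cv2.imwrite("pics/tc.png",a)
b=cv2.resize(s[155:355,235:445],(630,600),interpolation=cv2.INTER_CUBIC)
cv2.imwrite("pics/sc.png",b)
E
```

```text
(no output)
```

View pics/tc.png

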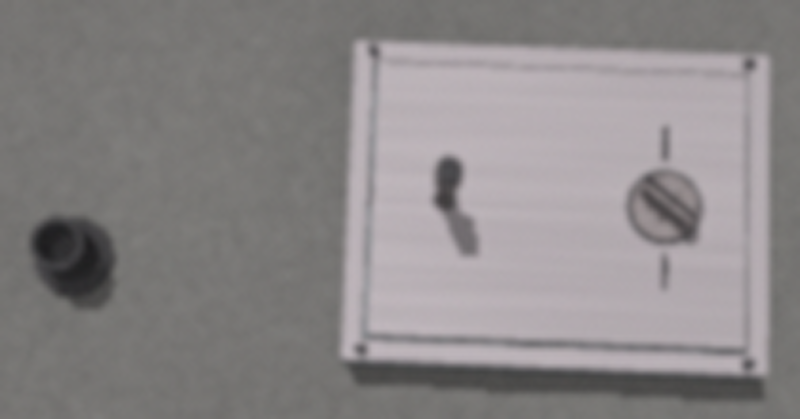

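View pics/sc.png

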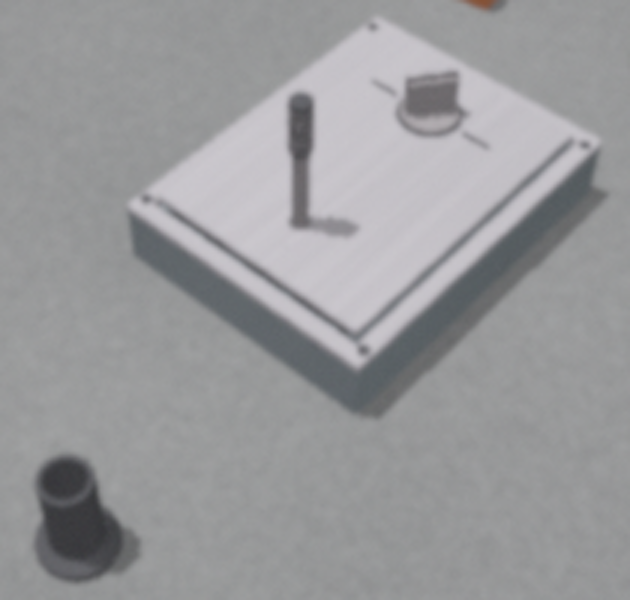

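Top crop: rod top (449,167) and its base (444,203), disc (665,207), cup rim (57,243), and the four rim screws. Side crop: rod top (301,101) and base (300,224), wing top from (405,78) to (458,75), disc (430,113), cup rim (66,480).

```bash
python3 - <<'E'
from h import *
np.set_printoptions(precision=4,suppress=True)
T=lambda x,y:(215+(x+.5)*.2625-.5,200+(y+.5)*110/419-.5)
S=lambda x,y:(235+(x+.5)/3-.5,155+(y+.5)/3-.5)
P={"rodtop":((449,167),(301,101)),"rodbase":((444,203),(300,222)),"disc":((665,207),(430,113)),"cup rim":((57,243),(66,480)),
"c++":((374,51),(147,199)),"c+-":((750,64),(373,27)),"c--":((748,365),(585,145)),"c-+":((361,349),(363,350))}
r={}
for k,(a,b) in P.items():
    p,e=two(T(*a),S(*b)); r[k]=p; print(k,p,e)
c=np.mean([r[k] for k in("c++","c+-","c--","c-+")],0); x=r["c++"]+r["c+-"]-r["c--"]-r["c-+"]; y=r["c++"]+r["c-+"]-r["c--"]-r["c+-"]
print("ctr",c,np.arctan2(x[1],x[0]),np.arctan2(-y[0],y[1]))
yaw=(np.arctan2(x[1],x[0])+np.arctan2(-y[0],y[1]))/2
R=np.array([[np.cos(yaw),-np.sin(yaw)],[np.sin(yaw),np.cos(yaw)]])
for n,q in(("rod",(0,.07)),("fast",(0,-.065)),("press",(0,.005))): print(n,c[:2]+R@q)
a=plane("side",*S(405,78),.093)-plane("side",*S(458,75),.093); print("wing side",a,np.arctan2(a[1],a[0])%np.pi-yaw)
a=plane("top",*T(645,178),.093)-plane("top",*T(692,230),.093); print("wing top",a,np.arctan2(a[1],a[0])-yaw)
s=get_state();print(s["tcp_pos"],np.degrees(np.arctan2(s["eef_rot"][1][0],s["eef_rot"][0][0])))
E
```

```text
rodtop [0.5319 0.0426 0.1621] 0.0013311824237739417
rodbase [0.529  0.0439 0.059 ] 0.0015661974667113682
disc [ 0.5242 -0.0925  0.0581] 0.0003885336855876793
cup rim [0.5051 0.2808 0.0676] 0.00011052711431675849
c++ [0.627  0.0857 0.0502] 0.000601199031859488
c+- [ 0.6158 -0.1503  0.0494] 0.0003091749666816257
c-- [ 0.4275 -0.1405  0.0498] 0.000287835941435028
c-+ [0.4398 0.0957 0.05  ] 9.525594792350203e-05
ctr [ 0.5275 -0.0274  0.0498] -0.052799874420615754 -0.049661825896728524
rod [0.5311 0.0425]
fast [ 0.5242 -0.0923]
press [ 0.5278 -0.0224]
wing side [0.026  0.0247 0.    ] 0.810865709116248
wing top [0.0318 0.0269 0.    ] 0.7528121821024004
[ 0.1748 -0.5734  0.2415] 16.948769323959375
```

The two views agree within about 1.5 mm: rod (0.531,0.0425), cup (0.505,0.281), fastener (0.524,-0.092). Moving above the rod.

```bash
cat >> h.py <<'E'
def go(x,y,z,yaw=None):
    s=get_state(); R=np.array(s["eef_rot"]); d=1000*R.T@(np.array([x,y,z])-s["tcp_pos"]); w=np.degrees(np.arctan2(R[1,0],R[0,0]))
    print("t",round(s["time"],2),"tcp",np.round(s["tcp_pos"],4),"yaw",round(w,2),"F",np.round(s["force"],1),"grip",round(s["grip_width"],3),"ff",np.round(s["finger_force"],1),"tilt",np.round(R[:2,2],4))
    print("tool shift mm",np.round(d,1),"turn",None if yaw is None else round(w-yaw,2))
E
python3 -m pendant '[60,26,-24.3,0,0,60,26,-24.3,0,0,60,26,-24.3,0,0,60,26,-24.3,0,0,60,26,-24.3,0,0,60,26,-24.3,0,0,60,26,-24.3,0,0,60,26,-24.3,0,0,60,26,-24.3,0,0,60,26,-24.3,0,0,60,26,-24.3,0,0,60,26,-24.3,0,0,60,26,-24.3,0,0,60,26,-24.3,0,0,60,26,-24.3,0,0,60,26,-24.3,0,0,60,26,-24.3,0,0,60,26,-24.3,0,0,60,26,-24.3,0,0,60,26,-24.3,0,0]'
python3 -c "
from h import *
go(.531,.0425,.137)"
```

```text
time: 1.77
tcp_pos: [0.5309, 0.0444, 0.242]
eef_rot: [[0.956, 0.292, -0.001], [0.292, -0.956, 0.0], [-0.001, -0.0, -1.0]]
force: [-0.1, -0.4, 0.1]
grip_width: 0.704
finger_force: 0.0
t 1.77 tcp [0.5309 0.0444 0.242 ] yaw 16.97 F [-0.1 -0.4  0.1] grip 0.704 ff 0.0 tilt [-0.0007  0.    ]
tool shift mm [ -0.4   1.9 105. ] turn None
```

```bash
python3 -m pendant '[60,0,0.8,26,0,60,0,0.8,26,0,60,0,0.3,26,0,60,0,0,27,0,60,0,0,0,0,60,0,0,0,0,0,0,0,0,0,0,0,0,0,0,0,0,0,0,0,0,0,0,0,0,0,0,0,0,0,0,0,0,0,0,0,0,0,0,0,0,0,0,0,0]'
python3 -c "
from h import *
go(.531,.0425,.25)"
```

```text
time: 2.93
tcp_pos: [0.5322, 0.0412, 0.1389]
eef_rot: [[0.957, 0.291, 0.003], [0.291, -0.957, 0.001], [0.003, -0.0, -1.0]]
force: [-0.2, 2.4, 5.7]
grip_width: 0.172
finger_force: 58.3
t 2.93 tcp [0.5322 0.0412 0.1389] yaw 16.92 F [-0.2  2.4  5.7] grip 0.172 ff 58.3 tilt [0.0027 0.0009]
tool shift mm [  -0.4   -1.6 -111.1] turn None
```

```bash
python3 -m pendant '[0,0,0,-4,0,0,0,0,-7,0,0,0,0,-9,0,0,0,0,-10,0,0,0,0,-10,0,0,0,0,-10,0,0,0,0,-10,0,0,0,0,-10,0,0,0,0,-10,0,0,0,0,-10,0,0,0,0,-10,0,0,0,0,-8,0,0,0,0,0,0]'
python3 -c "
from h import *
go(.505,.2808,.245)
for n in('top','side'): cv2.imwrite(f'pics/{n}1.png',read_camera(n))
t=cv2.imread('pics/side1.png')[100:360,180:440]; u=cv2.imread('pics/top1.png')[180:310,200:430]
cv2.imwrite('pics/l1.png',cv2.resize(t,(600,600),interpolation=cv2.INTER_CUBIC))"
```

```text
time: 4.02
tcp_pos: [0.5324, 0.0407, 0.2474]
eef_rot: [[0.957, 0.292, 0.003], [0.292, -0.957, -0.0], [0.003, 0.001, -1.0]]
force: [0.2, 0.1, -0.4]
grip_width: 0.167
finger_force: 58.5
t 4.02 tcp [0.5324 0.0407 0.2474] yaw 16.95 F [ 0.2  0.1 -0.4] grip 0.167 ff 58.5 tilt [ 0.0032 -0.0001]
tool shift mm [  43.8 -237.7    2.3] turn None
```

View pics/l1.png

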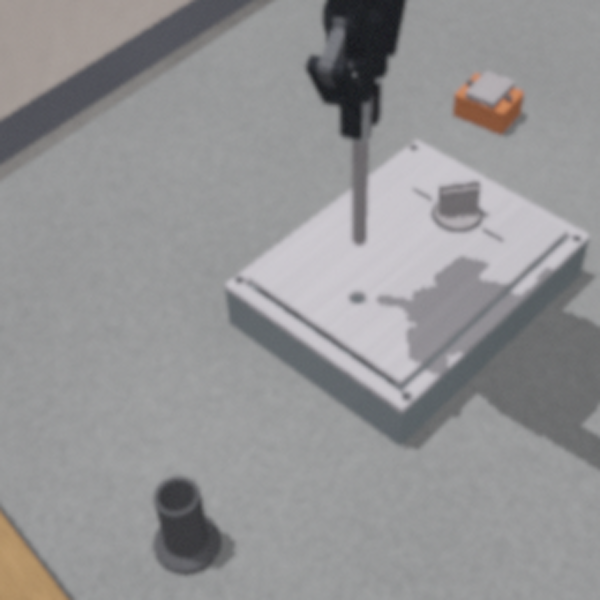

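The rod is out of its hole, held upright. Its foot is at side pixel ~(336,204) and the empty hole at (335,229).

```bash
python3 - <<'E'
from h import *
f=(180+358*.4333,100+238*.4333)
for z in(.12,.125): print(plane("side",*f,z))
g=(180+367*.4333,100+140*.4333)
print(proj("side",(.5315,.042,.123)),f)
E
python3 -m pendant '[0,3.1,-17,0,0,0,3.1,-17,0,0,0,3.1,-17,0,0,0,3.1,-17,0,0,0,3.1,-17,0,0,0,3.1,-17,0,0,0,3.1,-17,0,0,0,3.1,-17,0,0,0,3.1,-17,0,0,0,3.1,-17,0,0,0,3.1,-17,0,0,0,3.1,-17,0,0,0,3.1,-17,0,0,0,3.1,-16.7,0,0,0,0,0,0,0,0,0,0,0,0]'
python3 -c "
from h import *
go(.505,.2808,.245)
for n in('top','side'): cv2.imwrite(f'pics/{n}2.png',read_camera(n))
t=cv2.imread('pics/side2.png')[210:360,185:335]; u=cv2.imread('pics/top2.png')[205:305,185:285]
cv2.imwrite('pics/l2.png',np.hstack([cv2.resize(x,(400,400),interpolation=cv2.INTER_CUBIC) for x in(t,u)]))"
```

```text
[0.53446021 0.03757427 0.12      ]
[0.53130692 0.04157593 0.125     ]
[334.88804948 203.98636006] (335.1214, 203.1254)
time: 5.45
tcp_pos: [0.5028, 0.2811, 0.2444]
eef_rot: [[0.956, 0.293, -0.001], [0.293, -0.956, -0.001], [-0.002, 0.0, -1.0]]
force: [1.3, -0.4, -1.5]
grip_width: 0.17
finger_force: 58.7
t 5.45 tcp [0.5028 0.2811 0.2444] yaw 17.04 F [ 1.3 -0.4 -1.5] grip 0.17 ff 58.7 tilt [-0.0015 -0.0008]
tool shift mm [ 2.   0.9 -0.6] turn None
```

View pics/l2.png

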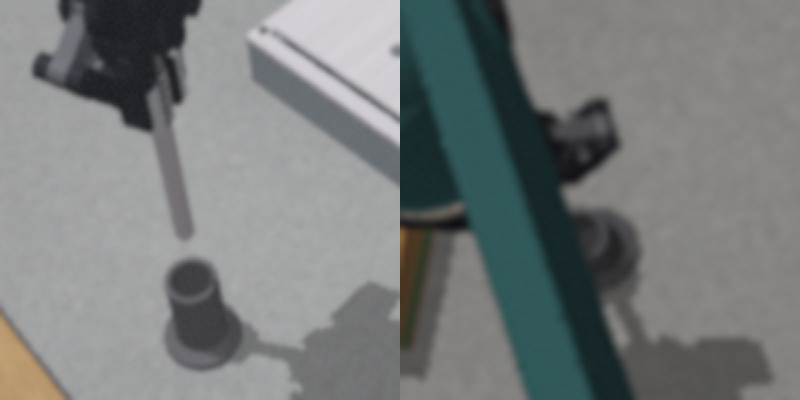

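The foot is at crop (184,235), just above the cup rim at crop (191,281). Only the side view is clear, because the arm hides the cup from above.

```bash
python3 - <<'E'
from h import *
S=lambda x,y:(185+(x+.5)*.375-.5,210+(y+.5)*.375-.5)
for v in(233,237): print("foot",plane("side",*S(184,v),.1204))
print("cup rim",plane("side",*S(191,281),.07))
go(.506,.280,.137+.006)
E
```

```text
foot [0.50315249 0.28040887 0.1204    ]
foot [0.501159   0.28239616 0.1204    ]
cup rim [0.50380123 0.2826036  0.07      ]
t 5.55 tcp [0.5031 0.2801 0.2447] yaw 16.96 F [-0.4  0.5 -1.6] grip 0.171 ff 58.7 tilt [-0.0012 -0.0009]
tool shift mm [  2.9   0.9 101.7] turn None
```

```bash
python3 -m pendant '[0,1.9,0.6,0,0,0,0,0,12,0,0,0,0,12,0,0,0,0,12,0,0,0,0,12,0,0,0,0,12,0,0,0,0,12,0,0,0,0,12,0,0,0,0,12,0,0,0,0,8,0,0,0,0,5,0,0,0,0,2,0,0,0,0,0,0,0,0,0,0,0]'
python3 -c "
from h import *
go(.506,.280,.130)"
```

```text
time: 6.72
tcp_pos: [0.5058, 0.2808, 0.1348]
eef_rot: [[0.957, 0.291, 0.001], [0.291, -0.957, 0.0], [0.001, -0.0, -1.0]]
force: [0.4, 0.5, -1.5]
grip_width: 0.17
finger_force: 58.7
t 6.72 tcp [0.5058 0.2808 0.1348] yaw 16.94 F [ 0.4  0.5 -1.5] grip 0.17 ff 58.7 tilt [0.0007 0.0004]
tool shift mm [-0.1  0.8  4.8] turn None
```

No side force, so it's going in cleanly. The floor should be about 3–5 mm further down, so I'll lower in small steps.

```bash
python3 -m pendant '[0,0,0,1,0,0,0,0,1,0,0,0,0,1,0,0,0,0,0.5,0,0,0,0,0,0]' | sed -n '1,2p;4p'

```

```text
time: 7.13
tcp_pos: [0.5053, 0.2808, 0.1308]
force: [-0.7, -0.1, -0.9]
```

```bash
python3 -m pendant '[0,0,0,0.7,0,0,0,0,0.7,0,0,0,0,0,0]' | sed -n '1,2p;4p'

```

```text
time: 7.38
tcp_pos: [0.5058, 0.2809, 0.13]
force: [-1.8, -0.1, 3.7]
```

Light contact with the floor. Opening, then going straight up.

```bash
python3 -m pendant '[22,0,0,0,0,40,0,0,0,0,60,0,0,0,0,60,0,0,0,0,60,0,0,0,0,60,0,0,-15,0,60,0,0,-20,0,60,0,0,-25,0,60,0,0,-25,0,60,0,0,-15,0,60,0,0,0,0]' | head -2
python3 -c "
from h import *
go(.524,-.0924,.23,45)"
```

```text
time: 8.3
tcp_pos: [0.5076, 0.2817, 0.2332]
t 8.3 tcp [0.5076 0.2817 0.2332] yaw 16.95 F [ 0.3 -0.3 -0.1] grip 0.704 ff 0.0 tilt [0.0063 0.0027]
tool shift mm [-93.4 362.6   2.3] turn -28.05
```

```bash
python3 -c "
from h import *
T=read_camera('top');S=read_camera('side')
u=T[235:275,370:410]; t=S[165:215,350:400]; c=S[240:350,200:310]
a=np.hstack([cv2.resize(x,(400,400),interpolation=cv2.INTER_CUBIC) for x in(u,t)]); 
cv2.imwrite('pics/f3.png',a); cv2.imwrite('pics/S3.png',S);cv2.imwrite('pics/T3.png',T)"
```

```text
(no output)
```

View pics/f3.png

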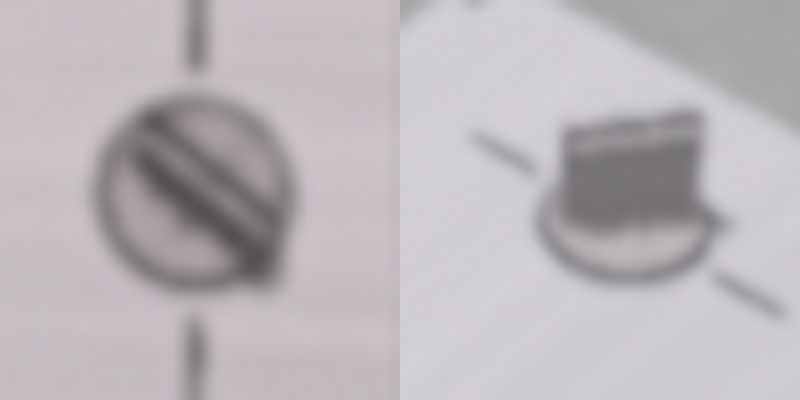

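```bash
python3 -m pendant '[40,-5.8,22.7,0,0,40,-5.8,22.7,0,0,40,-5.8,22.7,0,0,40,-5.8,22.7,0,0,40,-5.8,22.7,0,0,40,-5.8,22.7,0,0,40,-5.8,22.7,0,0,40,-5.8,22.7,0,0,40,-5.8,22.7,0,0,40,-5.8,22.7,0,0,40,-5.8,22.7,0,0,40,-5.8,22.7,0,0,40,-5.8,22.7,0,0,40,-5.8,22.7,0,0,40,-5.8,22.7,0,0,40,-5.8,22.1,0,0]' | head -2
```

```text
time: 9.73
tcp_pos: [0.5211, -0.094, 0.2276]
```

The top crop shows the slot running from (150,135) to (265,225), about 52° from the vertical marks, so the wing's world yaw is about 49°. I'll turn the tool to that and go down.

```bash
python3 -m pendant '[40,0,0,0,-6.5,40,0,0,0,-6.5,40,0,0,0,-6.5,40,0,0,0,-6.5,40,0,0,0,-6.5,40,0,0,0,0]' | head -2
python3 -c "
from h import *
go(.5242,-.0924,.079,49)"
```

```text
time: 10.23
tcp_pos: [0.5212, -0.0929, 0.2276]
t 10.23 tcp [ 0.5212 -0.0929  0.2276] yaw 49.67 F [ 0.4  0.3 -0.1] grip 0.468 ff 0.0 tilt [-0.0032  0.0011]
tool shift mm [  2.5   2.5 148.6] turn 0.67
```

```bash
python3 -m pendant '[40,2.4,1.9,0,0,40,0,0,28,0,40,0,0,28,0,40,0,0,28,0,40,0,0,28,0,40,0,0,20,0,40,0,0,15,0,40,0,0,0,0,40,0,0,0,0]' | sed -n '1,2p;4p'
python3 -c "
from h import *
go(.5242,-.0924,.079,49)"
```

```text
time: 10.98
tcp_pos: [0.5246, -0.0922, 0.0814]
force: [0.5, -0.4, 0.7]
t 10.98 tcp [ 0.5246 -0.0922  0.0814] yaw 49.33 F [ 0.5 -0.4  0.7] grip 0.47 ff 0.0 tilt [-0.0027  0.001 ]
tool shift mm [-0.4 -0.1  2.4] turn 0.33
```

```bash
python3 -m pendant '[0,0,0,0,0,0,0,0,0,0,0,0,0,0,0,0,0,0,0,0,0,0,0,0,0,0,0,0,0,0,0,0,0,0,0]' | head -9
python3 -c "
from h import *
go(.5242,-.0924,.079,-2.93); print(get_state()['ft_torque'])"
```

```text
time: 11.57
tcp_pos: [0.5252, -0.0919, 0.0838]
eef_rot: [[0.651, 0.759, 0.001], [0.759, -0.651, 0.001], [0.001, -0.0, -1.0]]
force: [-1.9, 3.8, 5.3]
grip_width: 0.106
finger_force: 61.2
t 11.57 tcp [ 0.5252 -0.0919  0.0838] yaw 49.41 F [-1.9  3.8  5.3] grip 0.106 ff 61.2 tilt [0.0005 0.0008]
tool shift mm [-1.  -0.4  4.8] turn 52.34
[0.56712548 0.3653407  0.03134626]
```

```bash
python3 -m pendant '[0,0,0,0,5.2,0,0,0,0,5.2,0,0,0,0,5.2,0,0,0,0,5.2,0,0,0,0,5.2,0,0,0,0,5.2,0,0,0,0,5.2,0,0,0,0,5.2,0,0,0,0,5.2,0,0,0,0,5.2,0,0,0,0,0.3,0,0,0,0,0,0,0,0,0,0]' | head -9
python3 -c "
from h import *
go(.5242,-.0924,.079,-2.93); print(get_state()['ft_torque'])"
```

```text
time: 12.65
tcp_pos: [0.5254, -0.0924, 0.0838]
eef_rot: [[0.999, -0.05, 0.001], [-0.05, -0.999, -0.0], [0.001, 0.0, -1.0]]
force: [-2.3, 2.2, 5.6]
grip_width: 0.102
finger_force: 61.1
t 12.65 tcp [ 0.5254 -0.0924  0.0838] yaw -2.88 F [-2.3  2.2  5.6] grip 0.102 ff 61.1 tilt [ 0.0009 -0.    ]
tool shift mm [-1.2  0.   4.8] turn 0.05
[0.190498   0.37000007 0.01150645]
```

Releasing straight up, then moving sideways towards the press spot at height for a look.

```bash
python3 -m pendant '[20,0,0,0,0,40,0,0,0,0,40,0,0,0,0,40,0,0,0,0,40,0,0,-15,0,40,0,0,-25,0,40,0,0,-30,0,40,0,0,-30,0,40,-30,-35,0,0,40,-30,-38,0,0,40,-30,-38,0,0,40,-30,-38,0,0,40,0,0,0,0]' | head -2
python3 -c "
from h import *
T=read_camera('top');S=read_camera('side')
u=T[235:275,370:410]; t=S[165:215,350:400]; c=S[240:350,200:310]
cv2.imwrite('pics/f4.png',np.hstack([cv2.resize(x,(260,260),interpolation=cv2.INTER_CUBIC) for x in(u,t,c)])); go(.5278,-.0224,.1,-3)"
```

```text
time: 13.73
tcp_pos: [0.4207, 0.0467, 0.1817]
t 13.83 tcp [0.4264 0.0433 0.1826] yaw -2.68 F [ 0.4  0.2 -0.3] grip 0.468 ff 0.0 tilt [ 0.0002 -0.0001]
tool shift mm [104.3  60.9  82.6] turn 0.32
```

View pics/f4.png

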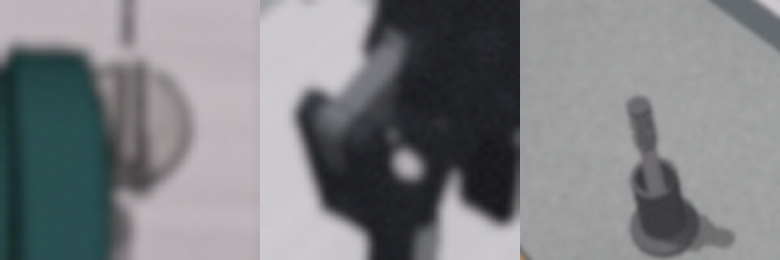

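The rod stands in the cup, leaning only as little as the bore allows. The arm half hides the fastener, so I'll move clear and check its slot once.

```bash
python3 -m pendant '[0,10,-35,-10,0,0,10,-38,-10,0,0,10,-38,-10,0,0,10,-38,0,0,0,0,0,0,0,0,0,0,0,0]' | head -2
python3 -c "
from h import *
T=read_camera('top');S=read_camera('side')
u=T[235:275,370:410]; t=S[165:215,350:400]
cv2.imwrite('pics/T5.png',T)
cv2.imwrite('pics/f5.png',np.hstack([cv2.resize(x,(400,400),interpolation=cv2.INTER_CUBIC) for x in(u,t)])); go(.5278,-.0224,.1,-3)"
```

```text
time: 14.33
tcp_pos: [0.4769, 0.19, 0.2125]
t 14.43 tcp [0.475  0.1879 0.2119] yaw -2.87 F [ 0.  -1.2  0.2] grip 0.002 ff 0.0 tilt [-0.0009 -0.0009]
tool shift mm [ 63.4 207.3 112.1] turn 0.13
```

View pics/f5.png

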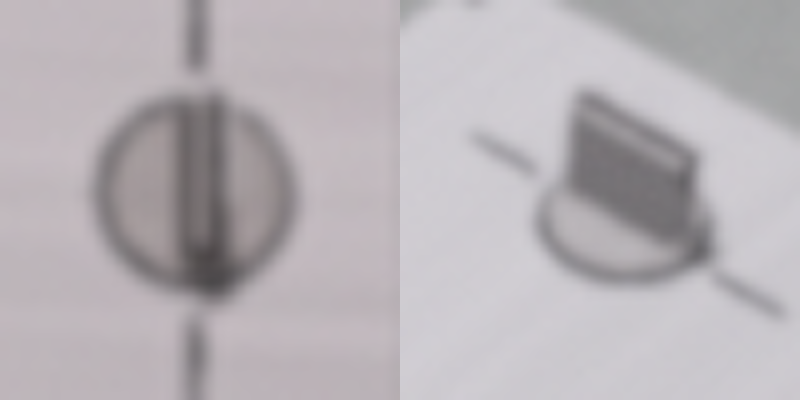

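The slot now runs vertically in line with the marks (x≈197 in the top crop). I'll check the side view numerically.

```bash
python3 -c "
from h import *
c=np.array([.5242,-.0924])
for a in(-6,-3,0,3,6):
    w=np.radians(a-2.93); d=np.array([np.cos(w),np.sin(w)])*.018; o=[]
    for n in('top','side'):
        p=proj(n,(*(c+d),.093));q=proj(n,(*(c-d),.093)); v=p-q;o.append(np.degrees(np.arctan2(v[1],v[0])))
    print(a,o)
img=cv2.resize(cv2.imread('pics/T5.png')[235:275,370:410],(400,400),interpolation=cv2.INTER_CUBIC).mean(2)
for y in range(110,250,20): 
    L=165+img[y,165:195].argmin(); r=205+img[y,205:240].argmin(); print(y,L,r)
for y in(20,50,340,370): print(y,180+img[y,180:220].argmin())
"
```

```text
-6 [np.float64(-83.08449430772991), np.float64(-145.55215120939044)]
-3 [np.float64(-86.14488205350779), np.float64(-148.1313324028889)]
0 [np.float64(-89.19794026239437), np.float64(-150.6189944573914)]
3 [np.float64(-92.24310060648389), np.float64(-153.0239620990833)]
6 [np.float64(-95.27988965942353), np.float64(-155.35477517114984)]
110 183 213
130 186 213
150 185 213
170 185 213
190 186 213
210 186 214
230 186 216
20 197
50 195
340 194
370 194
```

Within about 2° on both views. Going to the press spot with the fingers shut.

```bash
python3 -m pendant '[0,7.9,25.9,0,0,0,7.9,25.9,0,0,0,7.9,25.9,0,0,0,7.9,25.9,0,0,0,7.9,25.9,0,0,0,7.9,25.9,0,0,0,7.9,25.9,0,0,0,7.9,25.9,0,0,0,0,0,25,0,0,0,0,25,0,0,0,0,25,0,0,0,0,25,0,0,0,0,20,0,0,0,0,10,0,0,0,0,0,0]' | head -2
python3 -c "
from h import *
go(.5278,-.0224,.062,-3)"
```

```text
time: 15.68
tcp_pos: [0.5251, -0.0222, 0.0803]
t 15.68 tcp [ 0.5251 -0.0222  0.0803] yaw -2.98 F [-0.2 -0.5  0.9] grip -0.001 ff 0.0 tilt [-0.005   0.0007]
tool shift mm [ 2.8  0.1 18.3] turn 0.02
```

```bash
for i in 1; do python3 -m pendant '[0,1.5,0,4,0,0,0,0,4,0,0,0,0,3,0,0,0,0,2,0,0,0,0,0,0]' | sed -n '1,2p;4p'; done
python3 -m pendant '[0,0,0,1.5,0,0,0,0,1.5,0,0,0,0,0,0,0,0,0,0,0]' | sed -n '1,2p;4p'
```

```text
time: 16.1
tcp_pos: [0.5297, -0.0213, 0.0701]
force: [-0.8, -0.8, 2.5]
time: 16.43
tcp_pos: [0.5297, -0.0212, 0.0677]
force: [-1.9, -0.8, 8.5]
```

```bash
python3 -m pendant '[0,0,0,2,0,0,0,0,2,0,0,0,0,0,0,0,0,0,0,0]' | sed -n '1,2p;4p'
python3 -m pendant '[0,0,0,1.5,0,0,0,0,1.5,0,0,0,0,0,0,0,0,0,0,0]' | sed -n '1,2p;4p'
```

```text
time: 16.77
tcp_pos: [0.5297, -0.0213, 0.0639]
force: [-3.5, -0.6, 11.8]
time: 17.1
tcp_pos: [0.5297, -0.0212, 0.062]
force: [-4.0, -0.9, 22.7]
```

```bash
python3 -m pendant '[0,0,0,0.8,0,0,0,0,0,0,0,0,0,0,0,0,0,0,0,0]' | sed -n '1,2p;4p'
python3 -m pendant '[0,0,0,0,0,0,0,0,0,0,0,0,0,0,0,0,0,0,0,0,0,0,0,0,0,0,0,0,0,0]' | sed -n '1,2p;4p'
python3 -c "
from h import *
T=read_camera('top');S=read_camera('side')
cv2.imwrite('pics/end.png',np.hstack([cv2.resize(x,(400,300)) for x in(T[180:320,200:500],S[120:360,200:520])]))"
```

```text
time: 17.43
tcp_pos: [0.5297, -0.0213, 0.0619]
force: [-6.4, -0.3, 30.7]
time: 17.93
tcp_pos: [0.5297, -0.0212, 0.0619]
force: [-7.8, -0.8, 31.4]
```

View pics/end.png

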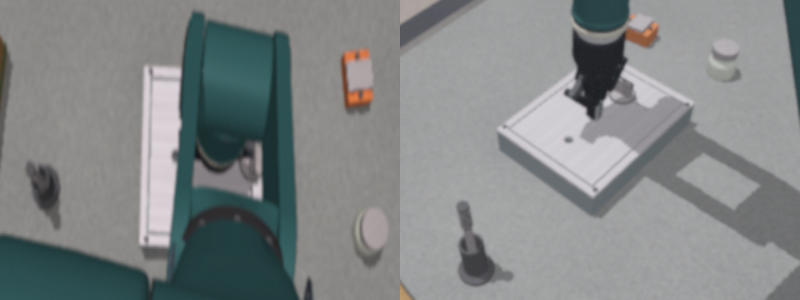

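The plate is on its hard stop: the fingertips are at about 51 mm, and the force climbed from 23 to 31 N with no further travel. The rod stands in the cup and the bystanders haven't moved.

```bash
python3 -c "
from station import manip
print(manip.sign_off())"
```

```text
the job is handed in; nothing more can be done
None
```

I handed the job in at about 18 s: the rod stands in the cup, the fastener's slot is within about 2° of the marks, and the cover is held fully home with about 31 N; the block and jar are where they were, and the arm never went near the tissue box.

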